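# Slide the top base plate off the stack onto the fitting block

## Robot

A 6-joint arm with a two-finger parallel gripper is mounted at the origin on the work surface. World frame = base frame: x ahead of the robot, y to its left, z up, the work surface at z = 0. Lengths are in m, angles in rad, forces in N, time in s.
With the tool pointing down it reaches from about 0.3 to 0.85 m from the base axis. Payload 4.2 kg.
Tool frame: the origin (TCP) lies midway between the tips of the shut fingers; the grasp point (between the pads) lies 19 mm behind it (ctrl.grip_point_offset is the distance from the TCP to the grasp point, in m); z points along the fingers, y is the line along which they close (so a half turn about z gives the same grasp; the last joint's range is limited). The gripper opens to 91 mm and grips with 3 to 60 N. Pads are 32 mm wide; open, the fingers measure 118 mm over their backs; the gripper's body (76 mm by 178 mm) begins 60 mm behind the grasp point.
Start: joints at [1.231, 0.32, 1.565, -0, 1.257, -0.02], TCP at [0.181, 0.546, 0.184] pointing down, gripper open.
Joint ranges: [-3.11, 3.11], [-0.84, 2.01], [0.21, 2.61], [-1.34, 4.49], [0.05, 2.63], [-2.56, 2.56]. Speed limits (rad/s): [2.57, 2.57, 3.14, 3.14, 3.14, 3.14].

## Interface

Orientations are given as a unit quaternion [w, x, y, z].
In Python, from plant import ctrl gives the robot as it stands. Calls block until the motion is done:
- ctrl.reach(position, orientation): joint-space move of the TCP to a pose.
- ctrl.move_linear(position, feed=0.15, orientation=None, contact_N=None): straight line of the TCP; orientation=None keeps the orientation; feed is the mean speed in m/s. With contact_N (N) it stops when the force on the tool has changed by that much, and returns True; else False.
- ctrl.set_joints(angles): joint-space move.
- ctrl.move_gripper(opening): finger opening in m; the grip force is fixed at half the most; returns when the fingers have stopped.
- ctrl.sleep(seconds).
- ctrl.solve_ik(position, orientation): joint angles nearest the present ones, or None.
- ctrl.get_image(name): name is "scene" or "top" or "wrist"; returns a dict with "image" (400x640x3 uint8, red, green, blue), "fx", "fy", "cx", "cy" (pixels), "eye" and "rotation" of the camera in the world. Camera axes: x right, y down, z forward; pixel columns grow to the right and rows downward; lengths in m; the calibration is good to about 2 mm. A picture is of the moment at which its call begins. There is no depth.
A pose or a line that the arm cannot do raises ctrl.MotionError and nothing moves.
- ctrl.job_done(): hands the job in; it is judged then, once.
Readings, each from a call of its own:
- ctrl.get_clock(): time.
- ctrl.get_joint_positions(): joint angles.
- ctrl.get_joint_velocities(): joint speeds.
- ctrl.get_effort(): joint torques, N m.
- ctrl.get_tool_pos(): TCP position.
- ctrl.get_tcp_rot(): TCP orientation.
- ctrl.get_ft_force(): force on the tool from outside, world axes, zero at the start.
- ctrl.get_moment(): the same for the moment, N m.
- ctrl.get_opening(): finger opening in m.
- ctrl.get_grasp_force(): force on a finger pad.
Only numpy, scipy, OpenCV 4.12 (cv2) and the standard library are available. Lean on these libraries where they do the work, as an engineer would, in place of code of your own. Each camera call takes 0.05 s, during which the arm holds its last target. There are 200 camera calls.

## Task

New feet are to be screwed to the top aluminium base plate of the stack of three. Slide it sideways off the stack, without lifting it, onto the larger, thicker of the two wooden blocks beside the stack, so that it lies flat, about in the middle of the block and square to it; leave the two plates underneath stacked where they are.

Things in the scene. Friction and masses are not known exactly. Their poses are not given: they have to be found in the camera images.
- plate_top_centre (a point): Centre (half-way up) of the top plate of the stack: loose plain aluminium plate, 90 mm (its x) by 80 mm (its y) by 14 mm thick (z up), 0.2 to 0.4 kg, four dark screw-hole marks near its corners. The three plates are alike, laid squarely on one another within about 2 mm; their y axes run along the row thin slip - stack - block, standing on a flat 12 mm plywood board.
- plate_mid_centre (a point): Centre of the second plate, same size, directly under the top one (centre 14 mm lower). Loose, held by friction alone; it must stay.
- plate_low_centre (a point): Centre of the lowest plate, same size, loose on the board; it must stay. Small parts (a roller, an eraser wheel, a brass drum, under 30 mm tall) lie on the board's margins, more than 70 mm to the x side of the row's centre line; nothing is above the stack.
- block_top (a point): Centre of the upper face of the larger, thicker wooden block: fixed, 130 by 130 mm, 26 mm high, on either side of the stack; y along the row, z up. The face lies 2 mm below the top plate's underside, its edge about 6 mm from the stack. The slip opposite is narrower (80 by 130 mm) and 8 mm thick, its top 20 mm below the top plate's underside: room for a finger behind the plate.
There are look-alikes about, which are no part of the job. What is shaped like the part that bears plate_top_centre but orange or turquoise is not meant.

How it is judged:
At the end, for the whole second after the job is handed in: The top plate lies flat on the thicker block, its centre within 20 mm of the block's centre both ways and its sides within 12 degrees of the block's; the other two plates are within 10 mm of where they were (x of plate_top_centre in the frame of block_top between -0.02 and 0.02 m and y of plate_top_centre in the frame of block_top between -0.02 and 0.02 m and z of plate_top_centre in the frame of block_top below 0.01 m and angle between plate_top_centre's own z axis and vertical below 0.06 rad and angle between the x axis of plate_top_centre and the x axis of block_top, either way round below 0.21 rad and distance of each of plate_mid_centre, plate_low_centre from where it was at the start of the episode below 0.01 m); the robot touches nothing.
It fails at once if the top plate is lifted more than 12 mm above its place on the stack (height (world z) of plate_top_centre above 0.059 m).
It fails at once if the top plate tips over by more than 20 degrees (angle between plate_top_centre's own z axis and vertical above 0.35 rad).
It fails at once if a plate underneath is dragged more than 15 mm (distance of any of plate_mid_centre, plate_low_centre from where it was at the start of the episode above 0.015 m).
It also fails if it takes over 32 s, if anything falls off the work surface, if the arm or the gripper's body presses on something with over 40 N, if the wrist force passes 120 N, or if a joint passes its speed limit or range.

## Working session

There is one attempt and no reset: what is moved stays moved. The work goes in short steps, each a Python script; the robot and the scene stay as the last script left them, time stands still between calls to the robot, and variables do not carry over. Pictures are saved under pics/ and viewed, at most 10 in all, crops included, and the job is handed in when it is done.

```bash
mkdir -p pics; ls; python3 - <<'E'
from plant import ctrl
import cv2
for n in("top","scene"):
    d=ctrl.get_image(n); cv2.imwrite(f"pics/{n}0.png",d["image"][:,:,::-1]); print(n,d["fx"],d["cx"],d["cy"],d["eye"],d["rotation"])
print(ctrl.get_clock(),ctrl.get_tcp_rot(),ctrl.grip_point_offset)
E
```

```text
pics
top 385.4458257711904 318.96588269646224 200.2186872850504 [0.43434909 0.03250256 0.85606512] [ 0.07165471 -0.70306984  0.70500269 -0.05941053]
scene 426.5571505090797 319.21375819524786 194.06853462031734 [1.20788899 0.14332637 0.55870138] [-0.28784841  0.57020628  0.68839678 -0.34368295]
0.1 [-1.44802186e-04  1.59212436e-01  9.87244033e-01 -7.73829147e-04] 0.0188
```

View pics/top0.png

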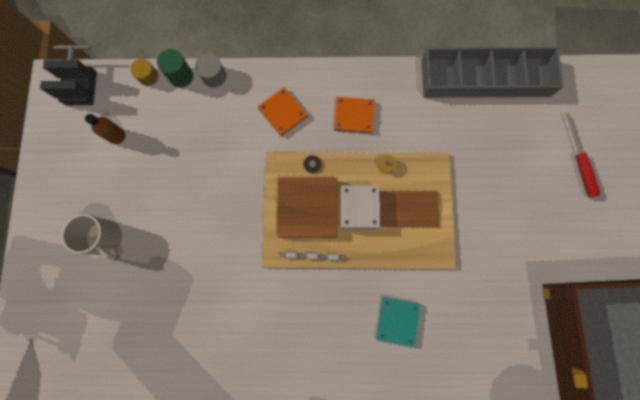

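View pics/scene0.png

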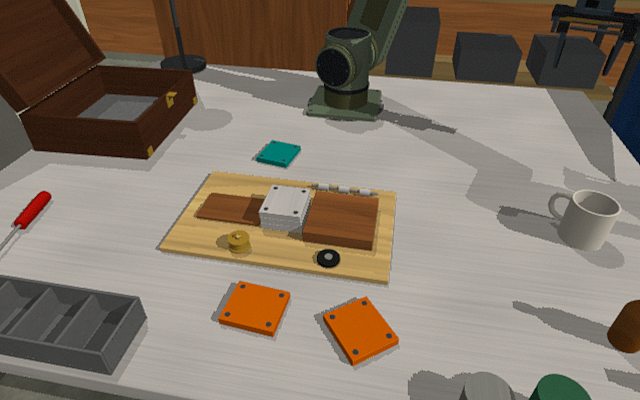

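The top view shows the stack at (360,206), the thick block to its left (308,207; this is the world +y side) and the thin slip to its right (409,209). I'll measure outlines next.

```bash
cat > h.py <<'E'
from plant import ctrl
import cv2, numpy as np
from scipy.spatial.transform import Rotation as R
def toW(d,uv,z):
    uv=np.atleast_2d(uv).astype(float)
    r=np.c_[(uv[:,0]-d["cx"])/d["fx"],(uv[:,1]-d["cy"])/d["fy"],np.ones(len(uv))]
    M=R.from_quat(np.roll(d["rotation"],-1)).as_matrix(); r=r@M.T
    e=np.array(d["eye"]); return (e+r*((z-e[2])/r[:,2])[:,None])[:,:2]
def measure(d,mask,z):
    c=max(cv2.findContours(mask.astype(np.uint8),cv2.RETR_EXTERNAL,cv2.CHAIN_APPROX_NONE)[0],key=cv2.contourArea)
    P=toW(d,c[:,0],z); (cx,cy),(w,h),a=cv2.minAreaRect((P*1000).astype(np.float32))
    return cx,cy,w,h,a
def masks(im):
    hsv=cv2.cvtColor(im,cv2.COLOR_RGB2HSV); roi=np.zeros(im.shape[:2],bool); roi[158:262,268:450]=1
    H,S,V=[hsv[...,i].astype(int) for i in range(3)]
    plate=roi&(S<50)&(V>110); plate[:180]=0; plate[245:]=0
    wood=roi&(S>90)&(V<150)
    return plate,wood
E
python3 - <<'E'
from h import *
d=ctrl.get_image("top"); im=d["image"]
p,w=masks(im)
for u in (300,335,360,410): print(u,im[207,u],im[185,u])
k=np.ones((3,3),np.uint8)
print("plate",measure(d,p,.054))
wl=w.copy(); wl[:,339:]=0; wl=cv2.morphologyEx(wl.astype(np.uint8),cv2.MORPH_OPEN,k); print("block",measure(d,wl,.038))
ws=w.copy(); ws[:,:378]=0; ws=cv2.morphologyEx(ws.astype(np.uint8),cv2.MORPH_OPEN,k);print("slip",measure(d,ws,.020))
v=cv2.resize(im[145:275,260:460],None,fx=4,fy=4,interpolation=cv2.INTER_CUBIC)[:,:,::-1].copy()
m=np.zeros_like(im[...,0]); m[p]=255; m[wl>0]=255; m[ws>0]=255
cs=cv2.findContours(cv2.resize(m[145:275,260:460],None,fx=4,fy=4,interpolation=0),cv2.RETR_EXTERNAL,cv2.CHAIN_APPROX_NONE)[0]
cv2.drawContours(v,cs,-1,(255,0,255),1); cv2.imwrite("pics/m1.png",v)
E
```

```text
300 [111  70  40] [110  71  43]
335 [110  70  39] [109  69  42]
360 [161 149 140] [152 131 109]
410 [111  71  43] [166 131  80]
plate (570.508056640625, -39.11124038696289, 82.19206237792969, 89.81180572509766, 89.7092514038086)
block (590.3473510742188, 72.70648193359375, 134.9528045654297, 180.3013916015625, 89.85543823242188)
slip (562.5952758789062, -150.89596557617188, 139.87916564941406, 101.77653503417969, 89.72015380859375)
```

View pics/m1.png

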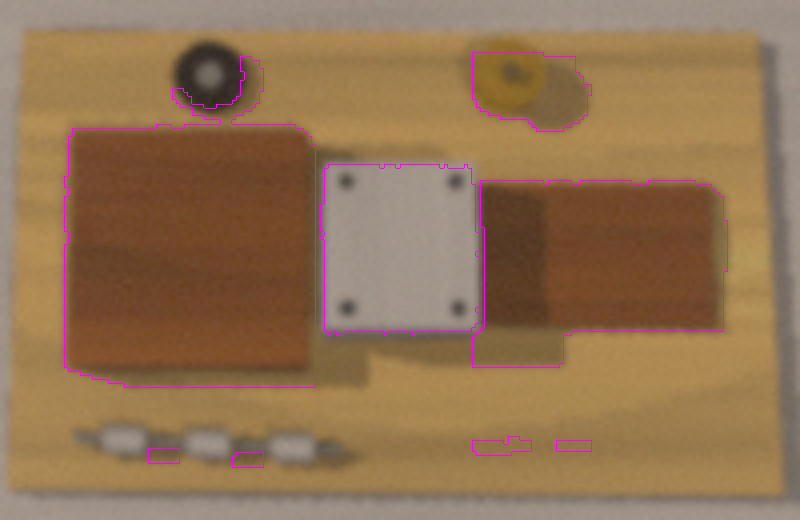

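The crop shows the block's face at about x 70–314, y 128–366 (crop pixels), with shadow below. The plate is outlined cleanly. I'll project the corners by hand.

```bash
python3 - <<'E'
from h import *
d=ctrl.get_image("top")
f=lambda P:(np.array(P)+.5)/4-.5+[260,145]
for n,P,z in(("block",[(70,129),(315,128),(314,366),(69,366)],.038),("plate",[(324,165),(472,165),(479,331),(325,332)],.054),("slip",[(482,184),(721,184),(723,328),(484,327)],.020)):
    W=toW(d,f(P),z)*1000; print(n,W.round(1).tolist(),W.mean(0).round(1),[round(float(np.linalg.norm(W[i]-W[i-1])),1) for i in range(4)])
print(ctrl.get_clock())
for q in([0,.7071,.7071,0],[0,1,0,0],[0,0,1,0]):
  print(q,R.from_quat(np.roll(q,-1)).as_matrix()[:,1].round(2),*[ctrl.solve_ik([.571,y,.044],q) for y in(-.115,.01)])
E
```

```text
block [[640.4, 138.2], [640.2, 4.2], [510.3, 6.1], [510.7, 136.3]] [575.4  71.2] [129.7, 134.0, 129.9, 130.2]
plate [[615.9, 0.2], [615.5, -78.4], [526.9, -79.5], [526.6, 0.7]] [571.2 -39.3] [89.3, 78.6, 88.6, 80.2]
slip [[612.4, -88.3], [611.7, -219.8], [532.0, -216.1], [533.0, -87.0]] [ 572.3 -152.8] [79.4, 131.4, 79.8, 129.1]
0.2
[0, 0.7071, 0.7071, 0] [1. 0. 0.] [-2.18487304e-01  4.51378113e-01  1.74147059e+00 -4.44089210e-16
  9.48743947e-01 -2.18487304e-01] [-2.62703368e-03  4.36071996e-01  1.76883058e+00 -4.44089210e-16
  9.36690080e-01 -2.62703368e-03]
[0, 1, 0, 0] [ 0. -1.  0.] [-2.18487304e-01  4.51378113e-01  1.74147059e+00 -4.44089210e-16
  9.48743947e-01  1.35230902e+00] [-2.62703368e-03  4.36071996e-01  1.76883058e+00 -4.44089210e-16
  9.36690080e-01  1.56816929e+00]
[0, 0, 1, 0] [0. 1. 0.] [-2.18487304e-01  4.51378113e-01  1.74147059e+00 -4.44089210e-16
  9.48743947e-01 -1.78928363e+00] [-2.62703368e-03  4.36071996e-01  1.76883058e+00 -4.44089210e-16
  9.36690080e-01 -1.57342336e+00]
```

```bash
python3 - <<'E'
from h import *
q=[0,.70710678,.70710678,0]
ctrl.move_gripper(.05)
ctrl.reach([.572,-.115,.16],q); print(ctrl.get_clock())
print(ctrl.move_linear([.572,-.115,.0445],feed=.1,contact_N=8),ctrl.get_tool_pos(),ctrl.get_opening())
f0=ctrl.get_ft_force()
for y in(-.085,-.05,-.02,.005):
    ctrl.move_linear([.572+.02*(y+.115),y,.0445],feed=.04); print(y,ctrl.get_ft_force()-f0,ctrl.get_tool_pos(),ctrl.get_clock())
ctrl.move_linear([.573,-.02,.0445],feed=.1)
d=ctrl.get_image("scene"); cv2.imwrite("pics/s1.png",d["image"][100:300,150:450,::-1].repeat(2,0).repeat(2,1))
d=ctrl.get_image("top"); cv2.imwrite("pics/t1.png",d["image"][145:275,260:460,::-1].repeat(4,0).repeat(4,1))
print(ctrl.get_clock())
E
```

```text
3.6833
False [ 0.57256609 -0.11513515  0.04517634] 0.05016799108322984
-0.085 [0.61261914 0.99772857 0.87259381] [ 0.57264923 -0.08506811  0.04450084] 5.8917
-0.05 [0.50467934 1.71924584 1.10451314] [ 0.57329603 -0.05013051  0.04449937] 6.9167
-0.02 [0.21149291 0.55271868 0.38031221] [ 0.57391891 -0.02006004  0.04451512] 7.8167
0.005 [-0.24360425  0.65211086 -0.42410888] [0.574395   0.00501384 0.04451187] 8.5917
9.0917
```

View pics/s1.png

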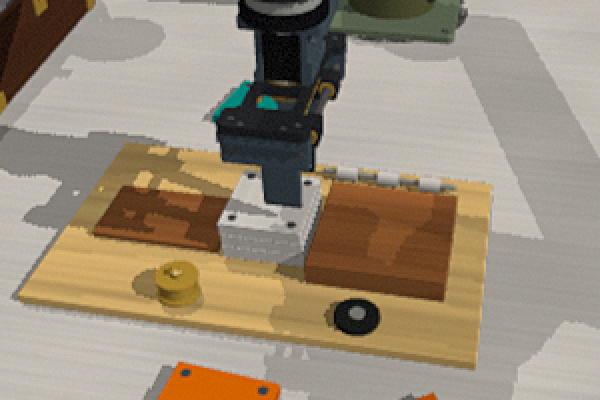

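View pics/t1.png

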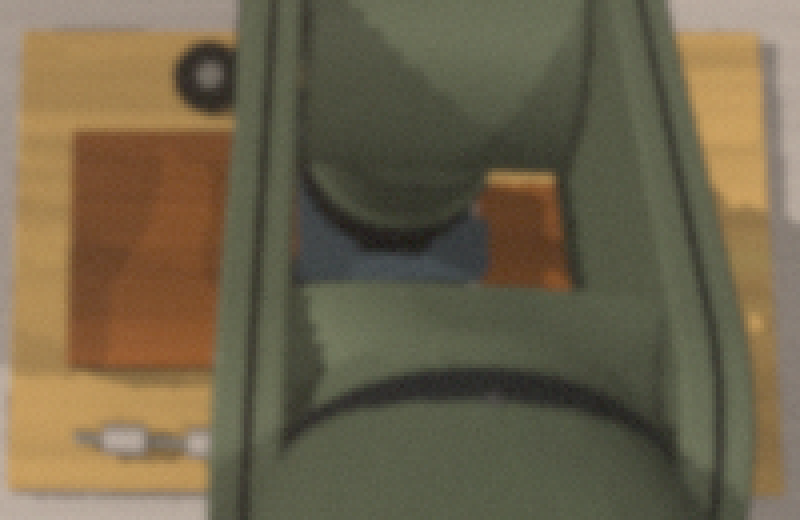

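The fingers skimmed over the plate and the stack looks unmoved (scene crop, plate at about 220–320, 180–260). Opened, the tips evidently sit higher than the TCP. I'll back off, check the stack and push again with shut fingers, whose tips are at the TCP.

```bash
python3 - <<'E'
from h import *
p=ctrl.get_tool_pos()
ctrl.move_linear([p[0],p[1],.12],feed=.2)
ctrl.reach([.56,-.26,.14],[0,1,0,0])
ctrl.move_gripper(0)
d=ctrl.get_image("top"); cv2.imwrite("pics/t2.png",d["image"][145:275,260:460,::-1].repeat(4,0).repeat(4,1))
pm,_=masks(d["image"]); pm[:,390:]=0; print(measure(d,pm,.054))
print(ctrl.get_clock(),ctrl.get_opening(),ctrl.get_tool_pos(),ctrl.get_ft_force())
E
```

```text
(570.5081787109375, -39.09162521362305, 82.23129272460938, 89.81180572509766, 89.7092514038086)
11.6 0.00019648100312344373 [ 0.55996428 -0.26003819  0.1400085 ] [-0.0515295   0.27691556  1.12452309]
```

View pics/t2.png

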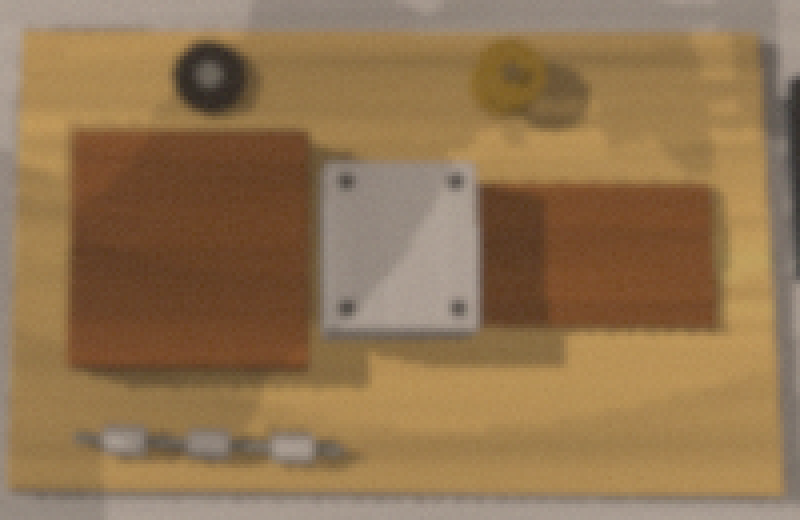

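```bash
python3 - <<'E'
from h import *
q=[0,1,0,0]
ctrl.reach([.571,-.11,.075],q)
ctrl.move_linear([.571,-.11,.0440],feed=.08,contact_N=8); ctrl.sleep(.2)
f0=ctrl.get_ft_force()
for y in(-.098,-.085,-.06):
    ctrl.move_linear([.571,y,.044],feed=.05); print(y,ctrl.get_ft_force()-f0,ctrl.get_tool_pos(),ctrl.get_clock())
d=ctrl.get_image("scene"); cv2.imwrite("pics/s2.png",cv2.resize(d["image"][150:270,200:400,::-1],None,fx=4,fy=4))
E
```

```text
-0.098 [-0.188895   -0.57301664  0.23114839] [ 0.57102    -0.09749825  0.04407265] 13.4333
-0.085 [ 0.87618114 -1.24554253 -0.26493411] [ 0.57102434 -0.0846599   0.04401953] 13.8417
-0.06 [1.05746533 0.37645979 0.48806981] [ 0.57105566 -0.0598423   0.04404116] 14.4917
```

View pics/s2.png

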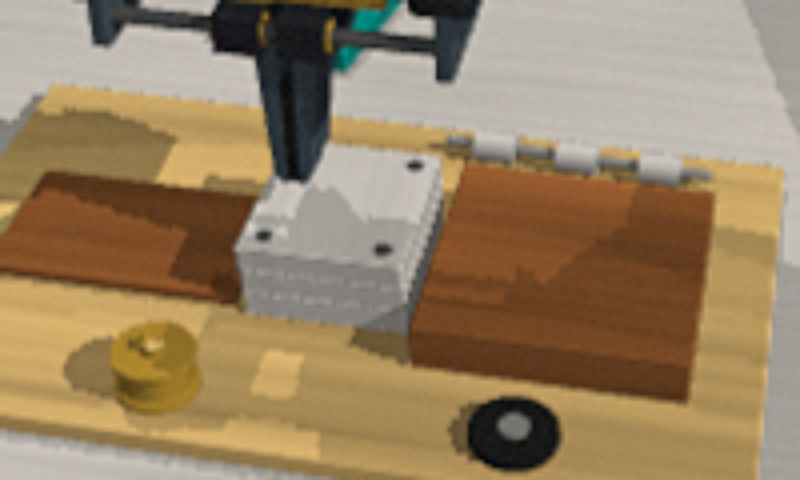

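The crop shows the shut fingertips (about 295,178) still over the plate's top instead of behind it, and the plate hasn't moved. So the plate's or the tip's height isn't what I assumed. I'll triangulate both.

```bash
python3 - <<'E'
from h import *
t=ctrl.get_image("top"); s=ctrl.get_image("scene")
for a,b in(((265.6,208.6),(373.9,190)),((295.6,212.1),(346.4,190)),((303.6,191.1),(346.6,221.9))):
    zs=np.linspace(0,.12,241); e=[np.linalg.norm(toW(s,a,z)-toW(t,b,z)) for z in zs]; i=int(np.argmin(e)); print("hole",zs[i],e[i],toW(t,b,zs[i]))
def proj(d,P):
    M=R.from_quat(np.roll(d["rotation"],-1)).as_matrix(); c=M.T@(np.array(P)-d["eye"]); return c[0]/c[2]*d["fx"]+d["cx"],c[1]/c[2]*d["fy"]+d["cy"]
for z in(.044,.054,.064,.074): print(z,"tip x front",(np.array(proj(s,[.587,-.06,z]))-[200,150])*4, "mid",(np.array(proj(s,[.571,-.06,z]))-[200,150])*4)
E
```

```text
hole 0.0535 0.00022832431808862404 [[ 0.60666395 -0.07034977]]
hole 0.054 0.00030977244571289475 [[ 0.60684141 -0.01197562]]
hole 0.054 0.00027681184527631733 [[ 0.53857701 -0.01142174]]
0.044 tip x front [295.54760372 227.54958092] mid [304.25741451 207.67964064]
0.054 tip x front [294.31722652 211.26155222] mid [303.10816565 191.49552275]
0.064 tip x front [293.06878634 194.73440152] mid [301.94230203 175.07743024]
0.074 tip x front [291.80188248 177.96282409] mid [300.75946075 158.42025227]
```

The three holes triangulate to z = 0.054, so the plate is where it should be. The fingertips appear at about 0.06–0.07 while the TCP reads 0.044, so they're roughly 20 mm above the reported TCP. I'll measure the offset by touching down gently on the fixed slip (top at 0.020).

```bash
python3 - <<'E'
from h import *
ctrl.move_linear([.571,-.118,.044],feed=.12)
ctrl.move_linear([.571,-.118,.022],feed=.06,contact_N=6)
c=ctrl.move_linear([.571,-.118,-.008],feed=.03,contact_N=5)
p=ctrl.get_tool_pos(); print(c,p,ctrl.get_ft_force(),ctrl.get_clock())
E
```

```text
False [ 0.57120275 -0.11802062 -0.00778659] [ 0.5494022  -0.1439956  -0.15684773] 16.9417
```

```bash
python3 - <<'E'
from h import *
s=ctrl.get_image("scene"); cv2.imwrite("pics/s3.png",cv2.resize(s["image"][150:270,200:400,::-1],None,fx=4,fy=4))
print(ctrl.get_joint_positions(),ctrl.get_tcp_rot(),ctrl.get_opening())
def proj(d,P):
    M=R.from_quat(np.roll(d["rotation"],-1)).as_matrix(); c=M.T@(np.array(P)-d["eye"]); return np.array([c[0]/c[2]*d["fx"]+d["cx"]-200,c[1]/c[2]*d["fy"]+d["cy"]-150])*4
for z in(.0,.01,.02,.03,.04): print(z,*[proj(s,[x,-.118,z]).round() for x in(.555,.571,.587)])
E
```

```text
[-2.23523294e-01  5.13103554e-01  1.79260335e+00  1.77889875e-05
  8.35361181e-01  1.34722500e+00] [5.17130726e-05 9.99999965e-01 1.80526307e-05 2.57221657e-04] 0.000278764672099626
0.0 [209. 243.] [199. 262.] [190. 282.]
0.01 [207. 228.] [198. 247.] [188. 267.]
0.02 [206. 213.] [196. 232.] [186. 252.]
0.03 [204. 197.] [194. 216.] [184. 236.]
0.04 [202. 182.] [192. 201.] [182. 220.]
```

View pics/s3.png

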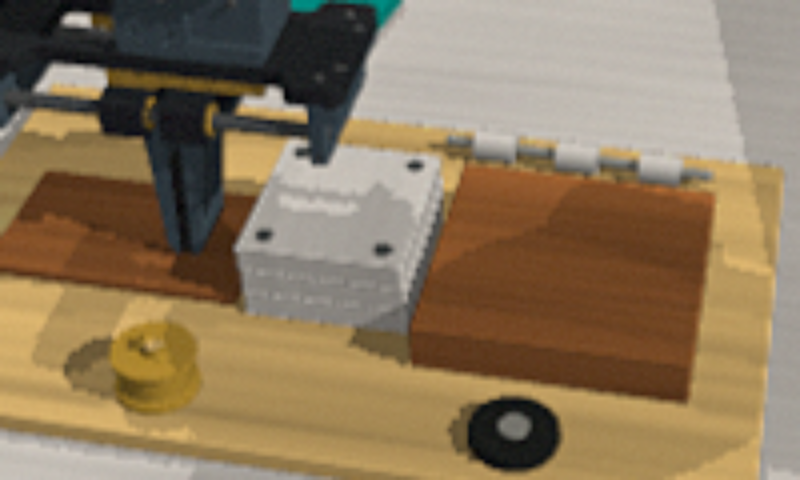

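The tip in the crop is at (190,250), just above the slip at about z = 0.022, so the offset is about 30 mm. I'll lower slightly to touch, then raise to a tip height of 0.045, push a little and check.

```bash
python3 - <<'E'
from h import *
c=ctrl.move_linear([.571,-.118,-.018],feed=.02,contact_N=4)
zc=ctrl.get_tool_pos()[2]; print(c,zc,ctrl.get_ft_force(),ctrl.get_clock())
if c:
    z=zc+.025
    ctrl.move_linear([.571,-.118,z],feed=.08); ctrl.sleep(.1)
    f0=ctrl.get_ft_force()
    for y in(-.1,-.085,-.065):
        ctrl.move_linear([.571,y,z],feed=.05); print(y,ctrl.get_ft_force()-f0,ctrl.get_tool_pos(),ctrl.get_clock())
    s=ctrl.get_image("scene"); cv2.imwrite("pics/s4.png",cv2.resize(s["image"][150:270,200:400,::-1],None,fx=4,fy=4))
E
```

```text
True -0.00940764219947552 [-0.15718218 -1.05544482  4.03454965] 17.2583
-0.1 [-0.53324418  0.71634049  0.57186579] [ 0.57102407 -0.09961736  0.01556171] 18.3417
-0.085 [-0.70880701 -0.08691542  1.13785002] [ 0.57095511 -0.0845486   0.0156015 ] 18.7917
-0.065 [-0.46018776  0.62039382  0.48006278] [ 0.57091465 -0.06437763  0.01558424] 19.3417
```

View pics/s4.png

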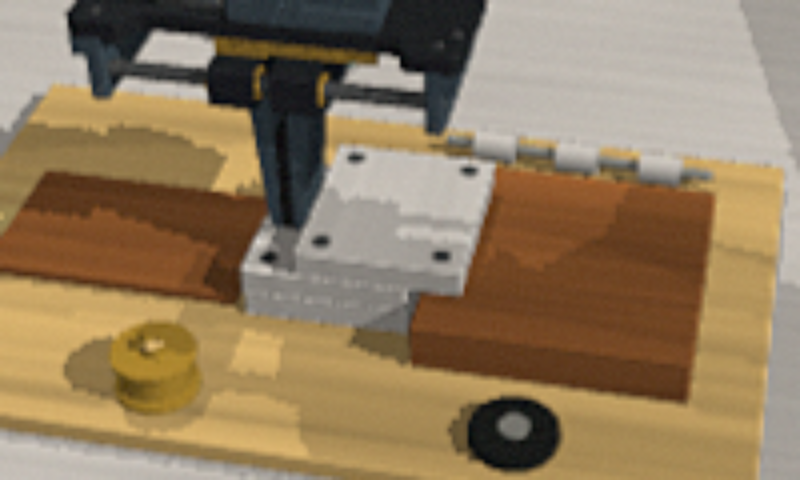

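The top plate alone has slid onto the block (its near holes are now at (321,241) and (442,257)) and the lower two are in place. I'll finish the push, clear the view and measure.

```bash
python3 - <<'E'
from h import *
s=ctrl.get_image("scene")
H=toW(s,np.array([(321,241),(442,257),(470,171),(356,157)])/4+[200,150],.054); c=H.mean(0); print("plate now",c,H.tolist())
p=ctrl.get_tool_pos(); z=p[2]
yt=p[1]+(.072-c[1]); print("target y",yt)
assert .005<yt<.025
ctrl.move_linear([.574,yt,z],feed=.05)
print(ctrl.get_tool_pos(),ctrl.get_ft_force(),ctrl.get_clock())
ctrl.move_linear([.574,yt-.02,z],feed=.1)
ctrl.move_linear([.574,yt-.02,.08],feed=.15)
ctrl.reach([.56,-.24,.14],[0,1,0,0])
d=ctrl.get_image("top"); cv2.imwrite("pics/t3.png",d["image"][145:275,260:460,::-1].repeat(4,0).repeat(4,1))
print(ctrl.get_clock())
E
```

```text
plate now [ 0.57284796 -0.01238461] [[0.6066287166522238, -0.041581430310645234], [0.6074546971368463, 0.016667501443322574], [0.5390188997672289, 0.01688270151784521], [0.5382895461149775, -0.041507204209777326]]
target y 0.019621582199056853
[0.57389071 0.01973875 0.01545372] [ 0.18215519 -1.42450789  0.85647735] 21.2833
23.2417
```

View pics/t3.png

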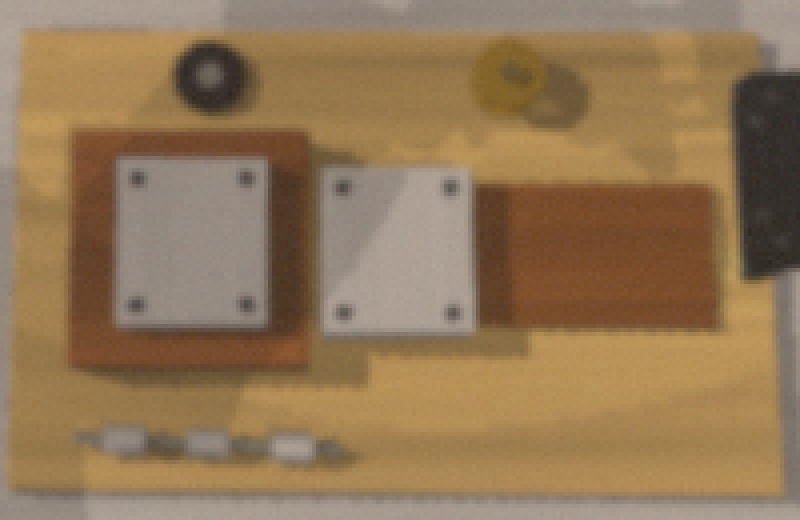

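The top view shows the plate centred at about (191,241) on the block centred at about (190,248). Most of the difference in y is parallax, so it's within about 3 mm and square. The lower plates are in place at (398,250) and the arm is clear, so I'm handing in.

```bash
python3 -c "
from plant import ctrl
print(ctrl.job_done(),ctrl.get_clock())"
```

```text
the job is handed in; nothing more can be done
the job is handed in; nothing more can be done
```

The job is handed in; I got no verdict back. The last top view, at 23.2 s of the 32 s, showed the top plate on the thick block, square to it and within about 3 mm of centre, with the two lower plates still in place. The first two pushes passed over the plate because the fingertips sit about 30 mm above the reported TCP; I measured that offset by touching the slip.

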